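# Nest the leaning glaze beakers into one stack

### The job

Gather the clean glaze beakers into one nested stack: draw the blue beaker out of the draining rack and nest it in the white one standing on the round wooden bat, then nest the green one in the blue. Lower each one in gently, without dropping it, until it sits fully home, so that the stack stands straight on the bat. Leave the terracotta beaker in the rack and everything else on the table where it is.

Things in the scene. Friction and masses are not known exactly. Their poses are not given: they have to be found in the camera images.
- white_beaker: White glazed beaker upright on the bat, 110 mm tall; collar 69 mm in diameter over its top 38 mm, below it a body tapering from 59 mm to 40 mm at the foot; wall 3 mm, mouth 63 mm, 0.16 kg. Origin: centre of its underside; z: its axis, towards the mouth. All four beakers are alike: one nests in another until its collar rests on the lower rim, its origin 38 mm above the other's.
- blue_beaker: Blue glazed beaker leaning in the rack, 110 mm tall; collar 69 mm in diameter over its top 38 mm, below it a body tapering from 59 mm to 40 mm at the foot; wall 3 mm, mouth 63 mm, 0.16 kg. Origin: centre of its underside; z: its axis, towards the mouth.
- green_beaker: Green glazed beaker leaning in the rack, 110 mm tall; collar 69 mm in diameter over its top 38 mm, below it a body tapering from 59 mm to 40 mm at the foot; wall 3 mm, mouth 63 mm, 0.16 kg. Origin: centre of its underside; z: its axis, towards the mouth.
- terracotta_beaker: Terracotta-coloured beaker of the same shape and size, leaning in the rack; a bystander. Origin: centre of its underside.
- rack: Fixed draining rack, base 130 (x) x 340 (y) mm; origin: centre of its underside, front -x. Places at y = -115, 0, +115 mm: in each a beaker leans 35 deg from vertical, mouth towards -x, foot at x +35, z 32 mm, on a tilted board and two wires below its collar. Collars are free all round, rims 120 mm up; draw a beaker out along its own axis, 80 mm or more.
- bat: Fixed round wooden bat (board), 180 mm in diameter, 12 mm thick, flat on the table; origin at the centre of its underside.
- spray_bottle: Bystander: clear bottle with white cap, 70 mm in diameter, 170 mm tall. Origin: centre of its underside.
- glaze_jar: Bystander: yellow tub with blue lid, 80 mm in diameter, 90 mm tall. Origin: centre of its underside.
- brush: Bystander: paint brush 200 mm long, lying along its x. Origin: centre of its underside.
- leaf: Bystander: flat grey-green ceramic leaf with a dark rib, 150 x 70 x 7 mm, long axis x. Origin: centre of its underside.
- scraper: Bystander: dark wooden scraper block 100 x 60 x 16 mm. Origin: centre of its underside.
Not all that is in view belongs to the job. What is shaped like the green_beaker but pink is not meant.

How it is judged (in metres and radians):
On the way, in this order (a step that is already met when the one before it is completed fails the run):
1. the blue beaker sits fully home in the white one (horizontal distance between blue_beaker and white_beaker below 0.006 m and z of blue_beaker in the frame of white_beaker between 0.034 and 0.042 m and angle between the z axis of blue_beaker and the z axis of white_beaker, either way round below 0.06 rad and contact force between the fingers and blue_beaker below 0.1 N), for 0.2 s.
2. the green beaker sits fully home in the blue one (horizontal distance between green_beaker and blue_beaker below 0.006 m and z of green_beaker in the frame of blue_beaker between 0.034 and 0.042 m and angle between the z axis of green_beaker and the z axis of blue_beaker, either way round below 0.06 rad), for 0.2 s.
At the end, for the whole second after the job is handed in: The blue beaker is nested in the white one and the green one in the blue: each origin 34 to 42 mm above the one below along its axis, within 6 mm of it sideways, axes within 0.06 rad; the white beaker stands upright (within 0.06 rad) on the bat, within 70 mm of the bat's centre; all three at rest (all of step 2 and horizontal distance between blue_beaker and white_beaker below 0.006 m and z of blue_beaker in the frame of white_beaker between 0.034 and 0.042 m and angle between the z axis of blue_beaker and the z axis of white_beaker, either way round below 0.06 rad and angle between white_beaker's own z axis and vertical below 0.06 rad and horizontal distance between white_beaker and bat below 0.07 m and height (world z) of white_beaker below 0.02 m and linear speed of each of white_beaker, blue_beaker, green_beaker below 0.02 m/s); the robot touches nothing.
It fails at once if the blue or green beaker is dropped (moves faster than 0.6 m/s while no finger touches it, a fall of about 2 cm) ((linear speed of blue_beaker above 0.6 m/s and contact force between the fingers and blue_beaker below 0.05 N) or (linear speed of green_beaker above 0.6 m/s and contact force between the fingers and green_beaker below 0.05 N)).
It fails at once if the terracotta beaker is shifted by more than 20 mm (distance of terracotta_beaker from where it was at the start of the episode above 0.02 m).
It fails at once if another bystander is shifted by more than 30 mm (distance of any of spray_bottle, glaze_jar, brush, leaf, scraper from where it was at the start of the episode above 0.03 m).
It also fails if it takes over 62 s, if anything falls off the work surface, if the arm or the gripper's body presses on something with over 40 N, if the wrist force passes 120 N, or if a joint passes its speed limit or range.

### The arm

A 6-joint arm with a two-finger parallel gripper is mounted at the origin on the work surface. World frame = base frame: x ahead of the robot, y to its left, z up, the work surface at z = 0. Lengths are in m, angles in degrees, forces in N, time in s.
With the tool pointing down it reaches from about 0.3 to 0.775 m from the base axis. Payload 14.6 kg.
Tool frame: the origin (TCP) lies midway between the tips of the shut fingers; the grasp point (between the pads) lies 19 mm behind it; z points along the fingers, y is the line along which they close (so a half turn about z gives the same grasp; the last joint's range is limited). The gripper opens to 94 mm and grips with 3 to 60 N. Pads are 16 mm wide; open, the fingers measure 119 mm over their backs; the gripper's body (75 mm by 177 mm) begins 78 mm behind the grasp point.
Start: joints at [-69.935, 17.183, 87.147, -0, 75.671, -3.816], TCP at [0.223, -0.503, 0.205] pointing down, gripper open.
Joint ranges: [-173.82, 173.82], [-45.26, 126.66], [13.44, 144.39], [-59.66, 239.66], [0, 175.72], [-146.38, 146.38]. Speed limits (degrees/s): [127.2, 127.2, 147.25, 180, 180, 180].

### API

Orientations are given as [roll, pitch, yaw] about the fixed x, y, z axes, in that order (R = Rz(yaw) Ry(pitch) Rx(roll)).
In Python, from bench import ctrl gives the robot as it stands. The module is installed in compiled form; this text tells all that it offers.
- The arm moves only by the shell command python3 -m pendant 'ROWS' [OPENING] [FORCE]. ROWS is JSON, a list of rows, each a list of 6 numbers: the shift along the tool's x, y, z normalised to -1 to 1, where 1 is 100 mm, then the turn, a rotation vector about the tool's x, y, z normalised to -1 to 1, where 1 is 90 degrees. In form: [[dx, dy, dz, wx, wy, wz], ...]. A call has 1 to 8 rows; each row is the pose to reach, as a shift and turn from the pose commanded when the call began, along the tool's axes at that moment; what a row does not reach only later rows make up. A row lasts 1/10 s, in which the tool goes at most 50 mm and 8.59 degrees, less where a joint would pass 70% of its speed; a pose out of reach is approached as far as the arm can. A call with a number of a shift or a turn outside -1 to 1 is refused whole. A call with a gripper value outside its range is refused whole. OPENING is the closure, from 0 (fully open) to 1 (shut), set as the call begins (- or left out, the last holds). The fingers move at their own pace and stop on an object; FORCE is the grip in N (left out, the last holds). Time passes only in rows, so rows that repeat a pose let the fingers close. It gives the time, the measured TCP pose, the force, the opening and the grip force at its end, in the units of the state.
- ctrl.get_obs(): the state, without advancing time (a new reading comes with each control period).
- ctrl.get_image(name): name is "scene" or "top" or "wrist"; returns a dict with "pixels" (480x640x3 uint8, red, green, blue), "z_map" (480x640 float32, m along the optical axis (not along the pixel's ray), 0 where there is no reading), "fx", "fy", "cx", "cy" (pixels), "extrinsics" (4x4, takes a point from world to camera coordinates). Camera axes: x right, y down, z forward; pixel columns grow to the right and rows downward; lengths in m; the calibration is good to about 2 mm. The wrist camera is an equidistant fisheye: a pixel r from the principal point sees the ray r / f radians off the axis. A picture is of the moment at which its call begins.
- ctrl.sign_off(): hands the job in; it is judged then, once.
The state is a dict: "time": time; "joint_pos": joint angles; "joint_vel": joint speeds; "joint_torque": joint torques, N m; "tool_pos": TCP position; "tcp_rot": TCP orientation; "force": force on the tool from outside, world axes, zero at the start; "moment": the same for the moment, N m; "width": opening from 0.0 (shut) to 1.0 (fully open); "grasp_force": force on a finger pad.
Only numpy, scipy, OpenCV 4.12 (cv2) and the standard library are available. Lean on these libraries where they do the work, as an engineer would, in place of code of your own. Each camera call takes 0.05 s, during which the arm holds its last target. There are 200 camera calls.

## Working session

There is one attempt and no reset: what is moved stays moved. The work goes in short steps, Python scripts to look and compute and a shell command to move; the robot and the scene stay as the last step left them, time stands still between calls to the robot, and variables do not carry over. Pictures are saved under pics/ and viewed, at most 10 in all, crops included, and the job is handed in when it is done.

```bash
mkdir -p pics
python3 - <<'E'
from bench import ctrl
import cv2,numpy as np
o=ctrl.get_obs();print({k:np.round(v,3) for k,v in o.items()})
for n in("scene","top"):
    im=ctrl.get_image(n);cv2.imwrite(f"pics/{n}0.png",im["pixels"][:,:,::-1]);np.savez(f"{n}0.npz",**im)
    print(n,im["fx"],im["fy"],im["cx"],im["cy"],np.round(im["extrinsics"],3).tolist())
E
```

```text
{'time': np.float64(0.0), 'joint_pos': array([-69.935,  17.214,  87.18 ,  -0.   ,  75.67 ,  -3.816]), 'joint_vel': array([-0.021,  0.024, -0.027, -0.051, -0.087,  0.082]), 'joint_torque': array([ 1.0000e-03, -5.3180e+01, -3.5274e+01,  7.1000e-02,  2.4000e-02,
       -0.0000e+00]), 'tool_pos': array([ 0.223, -0.503,  0.205]), 'tcp_rot': array([-1.79935e+02, -4.00000e-03,  2.38810e+01]), 'force': array([0.355, 0.381, 0.387]), 'moment': array([ 0.022, -0.009,  0.005]), 'grasp_force': np.float64(0.0), 'width': np.float64(1.002)}
scene 460.91292137709695 460.91292137709695 320.27627855733374 240.53297345256394 [[0.778, 0.628, 0.006, -0.396], [0.409, -0.5, -0.763, -0.16], [-0.476, 0.596, -0.646, 1.541], [0.0, 0.0, 0.0, 1.0]]
top 532.9586203399225 532.9586203399225 319.01573960206935 241.06050917435905 [[-0.021, -1.0, -0.007, 0.012], [-0.992, 0.022, -0.123, 0.496], [0.123, 0.004, -0.992, 1.437], [0.0, 0.0, 0.0, 1.0]]
```

View pics/scene0.png

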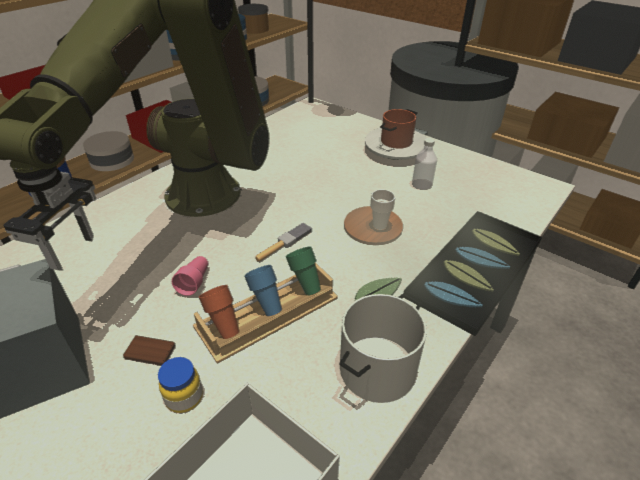

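View pics/top0.png

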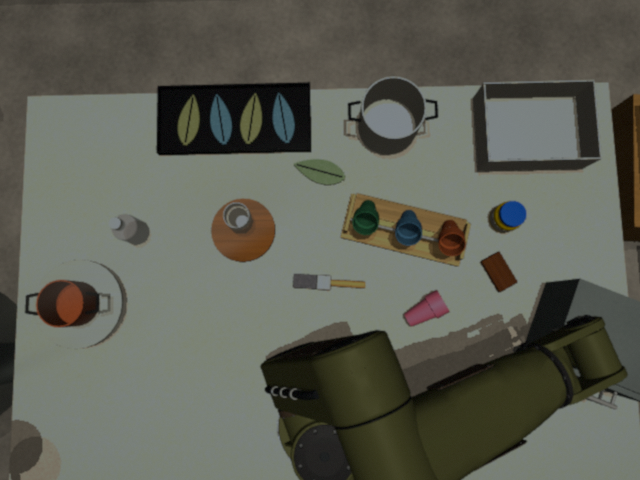

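The scene shows the rack with terracotta (221,312), blue (264,290) and green (305,270) beakers, and the white beaker on the bat at (382,210). In the top view, the rims sit at terracotta (452,238), blue (408,228), green (366,217) and white (237,216).

Possible mix-ups in the top view:
- **Green:** green beaker (366,217), pink beaker lying down (426,308), green leaf (320,171). I choose (366,217), which is in the rack.
- **Blue:** blue beaker (408,228), jar lid (511,215), blue leaves (221,118) and (283,118). I choose (408,228).

```bash
cat > h.py <<'E'
import cv2,numpy as np
from scipy.optimize import least_squares
def world(im):
    z=im["z_map"];v,u=np.mgrid[:480,:640]
    P=np.stack([(u-im["cx"])/im["fx"]*z,(v-im["cy"])/im["fy"]*z,z],-1)
    E=im["extrinsics"];return (P-E[:3,3])@E[:3,:3]
def mask(im,c,box):
    h=cv2.cvtColor(im["pixels"],cv2.COLOR_RGB2HSV).astype(int);H,S,V=h[...,0],h[...,1],h[...,2]
    m={"blue":(H>95)&(H<120)&(S>90),"green":(H>55)&(H<92)&(S>80),"terra":((H<10)|(H>172))&(S>130),
       "white":(S<60)}[c]&(im["z_map"]>0)
    b=np.zeros_like(m);x0,y0,x1,y1=box;b[y0:y1,x0:x1]=1;return m&b
def circ(xy,r=None):
    f=lambda p:np.hypot(xy[:,0]-p[0],xy[:,1]-p[1])-(p[2] if r is None else r)
    p0=[*((xy.max(0)+xy.min(0))/2)]+([.033] if r is None else [])
    s=least_squares(f,p0,loss="soft_l1",f_scale=.001);return s.x,np.sqrt(np.mean(s.fun**2))
E
python3 - <<'E'
from h import *
top=dict(np.load("top0.npz"));sc=dict(np.load("scene0.npz"))
B={"top":{"green":(345,190,388,242),"blue":(390,203,428,252),"terra":(433,215,472,262),"white":(218,198,256,238)},
   "scene":{"green":(280,240,325,302),"blue":(240,258,286,322),"terra":(195,278,243,345),"white":(366,185,400,240)}}
W={"top":world(top),"scene":world(sc)};I={"top":top,"scene":sc}
C={}
for c in("green","blue","terra","white"):
    for v in W:
        P=W[v][mask(I[v],c,B[v][c])];C[v,c]=P
        print(v,c,len(P),"zmax",np.percentile(P[:,2],[5,50,98,100]).round(4),"mean",P.mean(0).round(4))
# rack yaw from upper points of cups
for v in W:
    m={c:np.median(C[v,c],0) for c in("green","blue","terra")}
    d=m["green"]-m["terra"];print(v,"yaw",np.degrees(np.arctan2(-d[0],d[1])),"len",np.hypot(*d[:2]))
yaw=np.mean([np.arctan2(-(d:=np.median(C[v,"green"],0)-np.median(C[v,"terra"],0))[0],d[1]) for v in W])
a=np.array([-np.sin(np.radians(35))*np.cos(yaw),-np.sin(np.radians(35))*np.sin(yaw),np.cos(np.radians(35))])
y=np.array([-np.sin(yaw),np.cos(yaw),0]);x=np.cross(y,a)
for c in("green","blue","terra","white"):
    A,X,Y=(a,x,y) if c!="white" else (np.array([0,0,1.]),np.array([1,0,0.]),np.array([0,1.,0]))
    for v in W:
        P=C[v,c];s=P@A;st=np.percentile(s,98)
        # outer collar points: s within 3..34 mm of top, keep outer ones after rough centre
        r=P[(s>st-.005)];p,e=circ(np.c_[r@X,r@Y],.033)
        q=P[(s>st-.033)&(s<st-.006)];xy=np.c_[q@X,q@Y];k=np.hypot(*(xy-p[:2]).T)>.032
        p2,e2=circ(xy[k],.0345)
        print(c,v,"st",st.round(4),"rim ctr",(p[0]*X+p[1]*Y+st*A).round(4),e.round(4),"collar",(p2[0]*X+p2[1]*Y+st*A).round(4),e2.round(4),k.sum())
print("a",a)
# bat
for v,b in(("top",(205,190,285,270)),("scene",(335,195,415,250))):
    h=cv2.cvtColor(I[v]["pixels"],cv2.COLOR_RGB2HSV);m=(h[...,1]>90)&(h[...,0]<25);k=np.zeros_like(m);k[b[1]:b[3],b[0]:b[2]]=1
    P=W[v][m&k];hull=cv2.convexHull(P[:,:2].astype(np.float32))[:,0];print("bat",v,circ(hull,.09),np.median(P[:,2]))
crop=np.hstack([cv2.resize(top["pixels"][185:275,340:480],(560,360),interpolation=cv2.INTER_CUBIC)])
cv2.imwrite("pics/crop.png",crop[:,:,::-1])
E
```

```text
top green 636 zmax [0.0395 0.0833 0.1382 0.1441] mean [ 0.5463 -0.1246  0.0863]
scene green 585 zmax [0.0514 0.1015 0.1382 0.1416] mean [ 0.5723 -0.1359  0.0991]
top blue 643 zmax [0.0437 0.0843 0.1378 0.1451] mean [ 0.5164 -0.2364  0.0876]
scene blue 129 zmax [0.0502 0.1149 0.1397 0.1434] mean [ 0.5342 -0.2423  0.1081]
top terra 283 zmax [0.0434 0.0834 0.1387 0.1453] mean [ 0.4881 -0.3507  0.0874]
scene terra 1118 zmax [0.0506 0.0998 0.1377 0.1426] mean [ 0.5113 -0.3562  0.0972]
top white 734 zmax [-0.0022  0.0619  0.1231  0.1254] mean [0.5748 0.2282 0.0579]
scene white 1234 zmax [-0.0034  0.0496  0.121   0.1238] mean [0.5386 0.2665 0.0514]
top yaw -14.181713639466714 len 0.23384675175224412
scene yaw -15.565948837571824 len 0.2283050263407438
green top st -0.2099 rim ctr [ 0.5281 -0.1212  0.1229] 0.0014 collar [ 0.5277 -0.1216  0.1227] 0.0015 143
green scene st -0.2151 rim ctr [ 0.5353 -0.1187  0.121 ] 0.0021 collar [ 0.5348 -0.119   0.1207] 0.0012 160
blue top st -0.21 rim ctr [ 0.4981 -0.232   0.1224] 0.0016 collar [ 0.4981 -0.2327  0.1225] 0.0013 144
blue scene st -0.2138 rim ctr [ 0.5042 -0.2311  0.1218] 0.0018 collar [ 0.5027 -0.2327  0.1211] 0.0013 54
terra top st -0.2095 rim ctr [ 0.4682 -0.3428  0.1228] 0.0018 collar [ 0.468  -0.3425  0.1226] 0.0015 66
terra scene st -0.2141 rim ctr [ 0.4749 -0.341   0.1213] 0.0018 collar [ 0.474  -0.3407  0.1207] 0.0013 259
white top st 0.1231 rim ctr [0.5572 0.2143 0.1231] 0.0012 collar [0.5575 0.2137 0.1231] 0.0015 65
white scene st 0.121 rim ctr [0.5645 0.2157 0.121 ] 0.0021 collar [0.5643 0.2159 0.121 ] 0.0015 236
a [-0.55435785  0.14723213  0.81915204]
bat top (array([0.53500502, 0.21304325]), np.float64(0.0449647680742278)) 0.011043064027776597
bat scene (array([0.54480815, 0.21057803]), np.float64(0.2556513880479382)) 0.01104159323347756
```

View pics/crop.png

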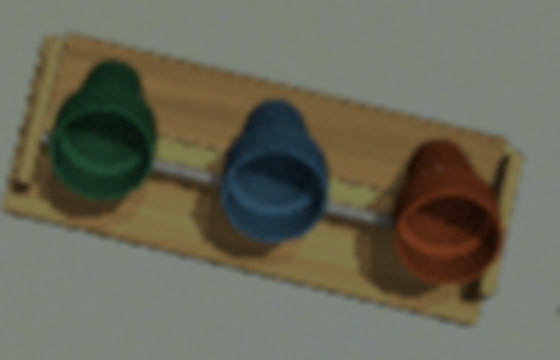

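The crop confirms three upright rack beakers: green (100,150), blue (275,170) and terracotta (445,210). All are mouth-down in the picture, towards the robot. The two cameras differ by about 6 mm in x, so I'll average them and refine with the wrist camera.

```bash
cat >> h.py <<'E'
from scipy.spatial.transform import Rotation as Rt
YAW=np.radians(-15.2);L=np.radians(35)
A=np.array([-np.sin(L)*np.cos(YAW),-np.sin(L)*np.sin(YAW),np.cos(L)])
Yr=np.array([-np.sin(YAW),np.cos(YAW),0])
def Rlean():
    z=-A;y=-Yr;return np.c_[np.cross(y,z),y,z]
def Rdown(yaw): return Rt.from_euler("xyz",[180,0,yaw],degrees=True).as_matrix()
def row(pos,R,o=None):
    if o is None:
        from bench import ctrl;o=ctrl.get_obs()
    R0=Rt.from_euler("xyz",o["tcp_rot"],degrees=True).as_matrix()
    d=R0.T@(np.array(pos)-o["tool_pos"])/.1
    w=Rt.from_matrix(R0.T@R).as_rotvec(degrees=True)
    print("row",np.round(d,3).tolist(),np.round(w/90,4).tolist(),"turn",np.linalg.norm(w).round(1))
E
python3 - <<'E'
from h import *
W=world(dict(np.load("scene0.npz")))
print("box",W[275,35],W[330,60],W[290,20])
W=world(dict(np.load("top0.npz")));print(W[300,570],W[330,550])
rim=np.array([.5004,-.2323,.1225])
row([.30,-.35,.33],Rlean());row(rim+.15*A,Rlean());row(rim+.06*A,Rlean())
E
```

```text
box [ 0.2194011  -0.58653463  0.1991235 ] [ 0.37331624 -0.62254599  0.17585244] [ 0.23721488 -0.62584939  0.1979875 ]
[ 0.3193426  -0.60391701  0.18611555] [ 0.24592965 -0.57406059  0.12942488]
row [1.326, -1.084, -1.249] [-0.1332, 0.3737, 0.4203] turn 52.0
row [2.967, -1.89, -0.402] [-0.1332, 0.3737, 0.4203] turn 52.0
row [3.368, -1.564, 0.335] [-0.1332, 0.3737, 0.4203] turn 52.0
```

```bash
python3 -m pendant '[[0,0,-1,0,0,0],[0,0,-1,0,0,0],[0.5,-0.5,-1,0,0,0],[1,-0.9,-1,0,0,0],[1,-0.9,-1,0,0,0]]' 0 20 && python3 -m pendant '[[0.5,-0.3,0,0,0,0],[1,-0.6,0,-0.13,0.37,0.42],[1,-0.6,0,-0.13,0.37,0.42],[1,-0.6,0,-0.13,0.37,0.42],[1,-0.6,0,-0.13,0.37,0.42],[1,-0.6,0,-0.13,0.37,0.42],[1,-0.6,0,-0.13,0.37,0.42],[1,-0.6,0,-0.13,0.37,0.42]]'
python3 -c "
from h import *
row(np.array([.5004,-.2323,.1225])+.14*A,Rlean())"
```

```text
time: 0.6
tool_pos: [0.2782, -0.3779, 0.3055]
tcp_rot: [180.0, -0.0, 23.9]
force: [0.7, 0.4, 0.2]
width: 1.001
grasp_force: 0.0
time: 1.4
tool_pos: [0.3439, -0.2842, 0.3047]
tcp_rot: [-179.8, -34.7, -15.4]
force: [-0.8, -0.3, -0.5]
width: 0.998
grasp_force: 0.0
row [0.083, -0.91, 0.882] [-0.0009, 0.0033, -0.0018] turn 0.4
```

```bash
python3 -m pendant '[[0.08,-0.91,0.88,0,0.003,0],[0.08,-0.91,0.88,0,0.003,0],[0.08,-0.91,0.88,0,0.003,0],[0.08,-0.91,0.88,0,0.003,0],[0.08,-0.91,0.88,0,0.003,0],[0.08,-0.91,0.88,0,0.003,0]]'
python3 - <<'E'
from h import *
from bench import ctrl
im=ctrl.get_image("wrist");cv2.imwrite("pics/w1.png",im["pixels"][:,:,::-1]);np.savez("w1.npz",**im)
o=ctrl.get_obs();print(o["tool_pos"],o["tcp_rot"],im["fx"],im["cx"],im["cy"])
Rr=Rt.from_euler("xyz",o["tcp_rot"],degrees=True).as_matrix();E=im["extrinsics"];c=-E[:3,:3].T@E[:3,3]
print("cam in tool",Rr.T@(c-o["tool_pos"]),"axis",Rr.T@E[2,:3])
E
```

```text
time: 2.0
tool_pos: [0.4232, -0.2124, 0.2385]
tcp_rot: [-180.0, -34.9, -15.1]
force: [-0.1, -0.7, -0.4]
width: 0.999
grasp_force: 0.0
[ 0.42305782 -0.21247403  0.23856424] [-179.96558518  -34.9323627   -15.14227009] 371.64829954431775 312.87314027759675 234.67666973873207
cam in tool [ 0.07192492 -0.00066146 -0.17892407] axis [-2.42962744e-01  1.44265648e-04  9.70035610e-01]
```

View pics/w1.png

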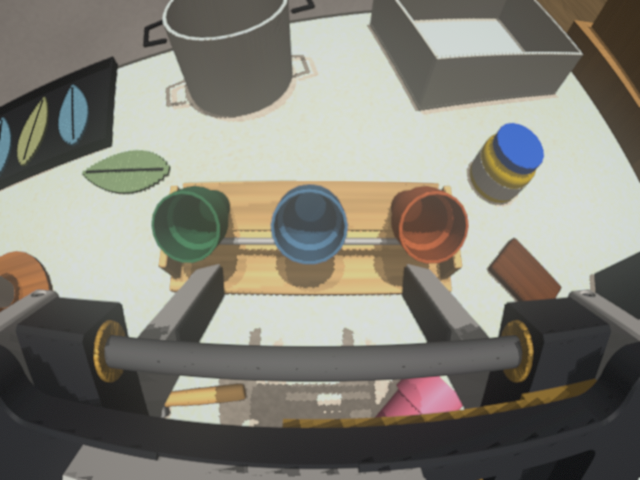

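The wrist view shows the blue rim centred at about (310,225), with the rack aligned. Green is at (190,225) and terracotta at (433,225). Next I'll fit the rim circles in the tool frame.

```bash
cat >> h.py <<'E'
def fworld(im):
    z=im["z_map"];v,u=np.mgrid[:480,:640];a=(u-im["cx"])/im["fx"];b=(v-im["cy"])/im["fy"]
    r=np.hypot(a,b)+1e-9;k=np.tan(r)/r
    P=np.stack([a*k*z,b*k*z,z],-1);E=im["extrinsics"];return (P-E[:3,3])@E[:3,:3]
def rimfit(P,ax,name):
    u=np.cross([0,1.,0],ax);u/=np.linalg.norm(u);v=np.cross(ax,u)
    s=P@ax;st=np.percentile(s,98);r=P[s>st-.005];p,e=circ(np.c_[r@u,r@v],.033)
    c=p[0]*u+p[1]*v+st*ax;print(name,"n",len(r),"rim",c.round(4),"rms",e.round(4));return c
def tool(o,c):
    R0=Rt.from_euler("xyz",o["tcp_rot"],degrees=True).as_matrix();return R0.T@(np.array(c)-o["tool_pos"])
E
python3 - <<'E'
from h import *
from bench import ctrl
im=dict(np.load("w1.npz"));o=ctrl.get_obs();W=fworld(im)
for c,b in(("blue",(268,180,352,270)),("green",(148,180,232,270)),("terra",(390,180,472,270))):
    r=rimfit(W[mask(im,c,b)],A,c);t=tool(o,r);print(" in tool mm",(t*1000).round(1))
    # silhouette cross-check: rays of mask outline lower half (rim's outer edge) at rim depth
    cn=max(cv2.findContours(mask(im,c,b).astype(np.uint8),0,1)[0],key=cv2.contourArea)
    print("  bbox",cv2.boundingRect(cn))
row(np.array([.4232,-.2124,.2385]),Rlean())
E
```

```text
blue n 245 rim [ 0.5236 -0.2354  0.0975] rms 0.0013
 in tool mm [  3.8  -4.1 174.6]
  bbox (285, 235, 48, 15)
green n 153 rim [ 0.5312 -0.1178  0.1237] rms 0.0006
 in tool mm [  -0.4 -119.6  139.9]
  bbox (171, 225, 48, 36)
terra n 504 rim [ 0.4705 -0.3398  0.1237] rms 0.001
 in tool mm [ -1.  110.6 139.4]
  bbox (399, 191, 63, 72)
row [0.001, -0.001, 0.001] [-0.0007, 0.0008, 0.0005] turn 0.1
```

```bash
sed -i 's/"blue":(H>95)&(H<120)&(S>90)/"blue":(H>95)\&(H<120)\&(S>55)/' h.py
python3 - <<'E'
from h import *
from bench import ctrl
im=dict(np.load("w1.npz"));o=ctrl.get_obs();W=fworld(im)
r=rimfit(W[mask(im,"blue",(262,175,358,275))],A,"blue");print((tool(o,r)*1000).round(1),mask(im,"blue",(262,175,358,275)).sum())
E
```

```text
blue n 724 rim [ 0.5006 -0.229   0.1235] rms 0.001
[ -0.9  -4.2 139.7] 2378
```

```bash
python3 -m pendant '[[-0.01,-0.04,0.4,0,0,0],[-0.01,-0.04,0.8,0,0,0],[-0.01,-0.04,1,0,0,0],[-0.01,-0.04,1,0,0,0],[-0.01,-0.04,1,0,0,0]]' && python3 -m pendant '[[0,0,0.2,0,0,0],[0,0,0.4,0,0,0],[0,0,0.6,0,0,0],[0,0,0.72,0,0,0],[0,0,0.72,0,0,0],[0,0,0.72,0,0,0],[0,0,0.72,0,0,0]]' && python3 -m pendant '[[0,0,0,0,0,0],[0,0,0,0,0,0],[0,0,0,0,0,0],[0,0,0,0,0,0],[0,0,0,0,0,0],[0,0,0,0,0,0],[0,0,0,0,0,0],[0,0,0,0,0,0]]' 1 15
```

```text
time: 2.55
tool_pos: [0.4784, -0.2229, 0.1559]
tcp_rot: [-179.9, -34.9, -15.2]
force: [-0.2, -0.6, 0.3]
width: 0.998
grasp_force: 0.0
time: 3.25
tool_pos: [0.5185, -0.2333, 0.0976]
tcp_rot: [-179.9, -35.0, -15.2]
force: [-1.2, 0.0, 0.8]
width: 0.999
grasp_force: 0.0
time: 4.05
tool_pos: [0.5187, -0.2331, 0.0964]
tcp_rot: [-179.9, -34.9, -15.2]
force: [-2.6, 0.4, 4.9]
width: 0.736
grasp_force: 15.0
```

```bash
python3 -m pendant '[[0,0,-0.1,0,0,0],[0,0,-0.25,0,0,0],[0,0,-0.45,0,0,0],[0,0,-0.65,0,0,0],[0,0,-0.85,0,0,0],[0,0,-1,0,0,0],[0,0,-1,0,0,0],[0,0,-1,0,0,0]]' - 20 && python3 -m pendant '[[0,0,-0.3,0,0,0],[0,0,-0.6,0,0,0],[0,0,-0.9,0,0,0],[0,0,-0.9,0,0,0],[0,0,-0.9,0,0,0]]'
python3 - <<'E'
from h import *
from bench import ctrl
im=ctrl.get_image("wrist");np.savez("w2.npz",**im);o=ctrl.get_obs()
print(o["tool_pos"],o["tcp_rot"],o["width"],o["grasp_force"],o["force"])
cv2.imwrite("pics/w2.png",im["pixels"][:,:,::-1])
row([.5608,.2150,.34],Rdown(-15.2));row([.5608,.2150,.34],Rdown(0))
E
```

```text
time: 4.85
tool_pos: [0.4631, -0.218, 0.1779]
tcp_rot: [-179.9, -34.9, -15.2]
force: [0.1, -0.2, -1.1]
width: 0.731
grasp_force: 20.0
time: 5.35
tool_pos: [0.4137, -0.2049, 0.251]
tcp_rot: [-179.9, -34.9, -15.2]
force: [0.4, 0.1, -2.2]
width: 0.734
grasp_force: 20.0
[ 0.4136782  -0.2047936   0.25037203] [-179.84199423  -34.80642914  -15.19816867] 0.7319102910394506 19.95689481496811 [-0.43908762 -0.03710011 -1.49074698]
row [0.774, -4.438, -0.541] [-0.0017, -0.3867, 0.0006] turn 34.8
row [0.774, -4.438, -0.541] [0.0496, -0.3847, -0.1631] turn 37.9
```

View pics/w2.png

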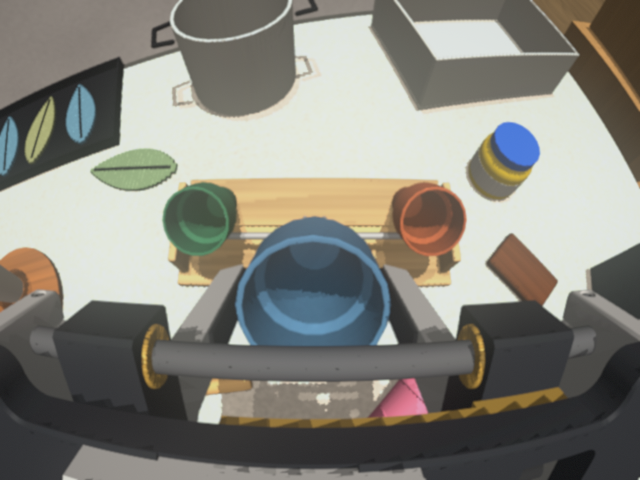

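Blue is held squarely between the pads, with its rim at (313,295), and its place in the rack is empty.

```bash
python3 -m pendant '[[0.05,-0.2,-0.1,0,0,0],[0.1,-0.6,-0.2,0,-0.387,0],[0.15,-1,-0.3,0,-0.387,0],[0.15,-1,-0.3,0,-0.387,0],[0.15,-1,-0.3,0,-0.387,0],[0.15,-1,-0.3,0,-0.387,0],[0.15,-1,-0.3,0,-0.387,0]]'
python3 - <<'E'
from h import *
from bench import ctrl
im=dict(np.load("w2.npz"))
E=im["extrinsics"]
W=fworld(im);R=Rt.from_euler("xyz",[-179.842,-34.806,-15.198],degrees=True).as_matrix();p=np.array([.41368,-.20479,.25037])
P=(W[mask(im,"blue",(225,200,400,350))]-p)@R
r=rimfit(P,np.array([0,0,-1.]),"blue in tool")
q=P[P[:,2]<np.percentile(P[:,2],2)+.006];print("plane",np.linalg.lstsq(np.c_[q[:,:2],np.ones(len(q))],q[:,2],rcond=None)[0])
row([.5608,.2150,.27],Rdown(-15.2))
E
```

```text
time: 6.1
tool_pos: [0.4355, -0.107, 0.2829]
tcp_rot: [-179.9, 0.0, -15.1]
force: [0.4, 0.1, -0.9]
width: 0.734
grasp_force: 20.0
blue in tool n 2578 rim [ 0.0013 -0.0006 -0.0331] rms 0.0011
plane [-0.07905514 -0.00732195 -0.03155153]
row [0.372, -3.435, 0.136] [-0.0013, 0.0005, 0.0014] turn 0.2
```

```bash
python3 -m pendant '[[0.04,-0.4,0,0,0,0],[0.08,-0.8,0,0,0,0],[0.1,-1,0,0,0,0]]' && python3 -m pendant '[[0.04,-0.4,0,0,0,0],[0.08,-0.8,0,0,0,0],[0.1,-1,0,0,0,0]]' && python3 -m pendant '[[0.04,-0.4,0,0,0,0],[0.08,-0.8,0,0,0,0],[0.1,-1,0,0,0,0],[0.1,-1,0,0,0,0],[0.1,-1,0,0,0,0]]'
python3 - <<'E'
from h import *
from bench import ctrl
for n in("wrist","scene","top"):
    im=ctrl.get_image(n);np.savez(n+"3.npz",**im)
    if n=="scene": cv2.imwrite("pics/s3.png",cv2.resize(im["pixels"][60:260,290:490],(600,600))[:,:,::-1])
    if n=="wrist": cv2.imwrite("pics/w3.png",im["pixels"][:,:,::-1])
o=ctrl.get_obs();print(o["tool_pos"],o["tcp_rot"])
row([.5608,.2150,.27],Rdown(-15.2))
E
```

```text
time: 6.4
tool_pos: [0.4707, -0.0112, 0.2848]
tcp_rot: [-179.8, -0.2, -15.1]
force: [-0.1, -0.2, -1.6]
width: 0.735
grasp_force: 20.0
time: 6.7
tool_pos: [0.5065, 0.0829, 0.285]
tcp_rot: [-179.8, -0.2, -15.0]
force: [0.2, -0.9, -2.4]
width: 0.734
grasp_force: 20.0
time: 7.2
tool_pos: [0.5417, 0.1743, 0.2853]
tcp_rot: [-179.9, -0.1, -15.1]
force: [0.4, -0.2, -1.0]
width: 0.734
grasp_force: 20.0
[0.54182641 0.17365037 0.28599537] [-1.79880758e+02 -1.32092486e-01 -1.51781065e+01]
row [0.074, -0.448, 0.161] [-0.0013, -0.0015, 0.0002] turn 0.2
```

View pics/s3.png

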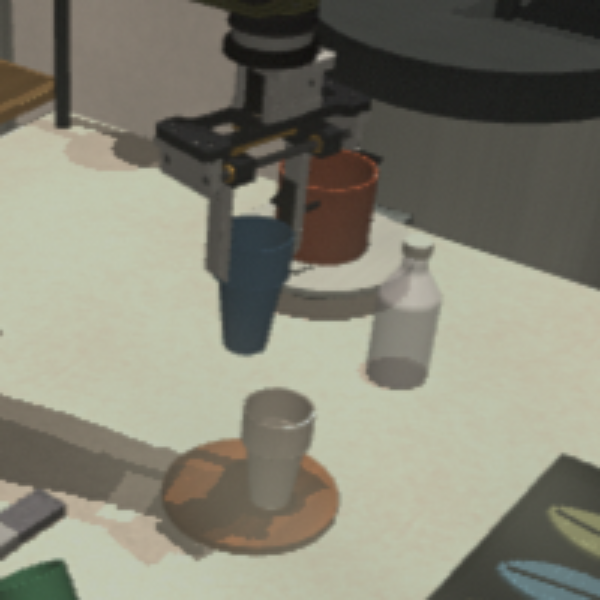

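View pics/w3.png

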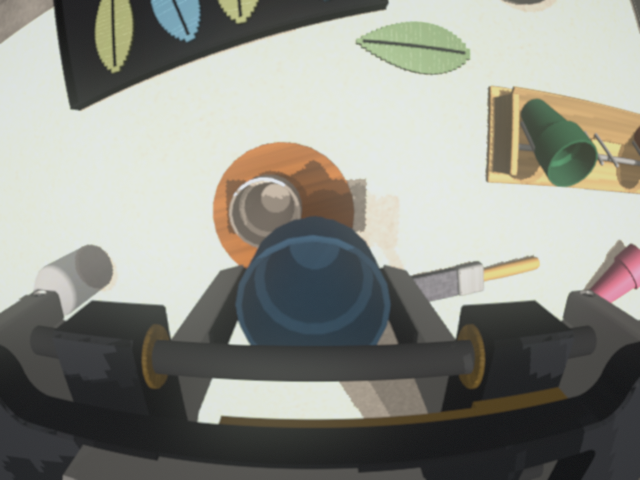

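The scene crop shows blue held above and left of white, whose rim is at (278,400) in the crop. The wrist view has the white rim at (266,208). I'll measure the white rim and blue's tilt in hand.

Run:
```python
from h import *
from bench import ctrl
o=ctrl.get_obs();im=dict(np.load("wrist3.npz"));W=fworld(im)
m=np.zeros((480,640),bool);m[165:250,222:308]=1
P=W[m&(im["z_map"]>0)];P=P[(P[:,2]>.108)&(P[:,2]<.135)]
print(np.percentile(P[:,2],[5,50,95]));h=P
r=rimfit(P,np.array([0,0,1.]),"white");print("tool mm",(tool(o,r)*1000).round(1))
sc=dict(np.load("scene3.npz"));S=world(sc)
P=S[mask(sc,"blue",(355,125,395,185))];zt=np.percentile(P[:,2],99);print("blue scene",len(P),zt,P[:,2].min())
for lo,hi,rad in((.006,.036,.0345),(.05,.07,None),(.07,.09,None),(.09,.106,None)):
    q=P[(zt-P[:,2]>lo)&(zt-P[:,2]<hi)]
    if rad is None: rad=.0295-(( lo+hi)/2-.038)/.072*.0095
    if lo<.01: q=q[q@np.array([-.5,.6,0])<np.median(q@np.array([-.5,.6,0]))] # front side (nearest camera)
    p,e=circ(q[:,:2],rad);print(lo,len(q),p.round(4),e.round(4))
S0=dict(np.load("scene0.npz"));W0=world(S0);P=W0[mask(S0,"white",(366,185,400,240))]
for lo,hi,rad in((.006,.036,.0345),(.05,.07,None),(.07,.09,None),(.09,.106,None)):
    q=P[(.121-P[:,2]>lo)&(.121-P[:,2]<hi)]
    if rad is None: rad=.0295-(( lo+hi)/2-.038)/.072*.0095
    p,e=circ(q[:,:2],rad);print("w",lo,len(q),p.round(4),e.round(4))
```

```text
[0.11003746 0.12222251 0.12389257]
white n 580 rim [0.5606 0.2173 0.1243] rms 0.0011
tool mm [  6.3 -46.7 161.8]
blue scene 499 0.3177641989983582 0.23981922389646496
0.006 169 [0.5866 0.1235] 0.0039
0.05 53 [0.5448 0.1722] 0.0017
0.07 7 [0.5841 0.1489] 0.0012Traceback (most recent call last):
  File "<stdin>", line 14, in <module>
  File "h.py", line 14, in circ
    p0=[*((xy.max(0)+xy.min(0))/2)]+([.033] if r is None else [])
           ~~~~~~^^^
    return umr_maximum(a, axis, None, out, keepdims, initial, where)
ValueError: zero-size array to reduction operation maximum which has no identity
```

Run:
```python
from h import *
from bench import ctrl
o=ctrl.get_obs();t=o["tool_pos"]
def ax(P,top,name):
    out=[]
    for lo,hi in((.044,.058),(.058,.072),(.072,.086),(.086,.104)):
        q=P[(top-P[:,2]>lo)&(top-P[:,2]<hi)];
        if len(q)<10: continue
        p,e=circ(q[:,:2],.0295-((lo+hi)/2-.038)/.072*.0095);out.append(p);print(name,lo,len(q),p.round(4),e.round(4))
for n in("scene","top"):
    W=world(dict(np.load(n+"3.npz"))).reshape(-1,3)
    P=W[(np.hypot(W[:,0]-t[0],W[:,1]-t[1])<.05)&(W[:,2]<t[2]-.004)&(W[:,2]>.2)];print(n,len(P))
    ax(P,t[2]+.033,"blue")
    W=world(dict(np.load(n+"0.npz"))).reshape(-1,3)
    P=W[(np.hypot(W[:,0]-.561,W[:,1]-.215)<.045)&(W[:,2]<.085)&(W[:,2]>.016)];ax(P,.122,"white")
```

```text
scene 391
blue 0.044 86 [0.5454 0.1733] 0.0018
blue 0.058 83 [0.5457 0.173 ] 0.0016
blue 0.072 73 [0.5455 0.1731] 0.0013
blue 0.086 84 [0.5459 0.1726] 0.0018
white 0.044 55 [0.5638 0.2176] 0.0019
white 0.058 62 [0.564  0.2178] 0.0016
white 0.072 47 [0.5636 0.217 ] 0.0018
white 0.086 64 [0.5636 0.217 ] 0.0016
top 59
blue 0.072 14 [0.5372 0.1675] 0.0009
blue 0.086 12 [0.5377 0.1686] 0.0011
white 0.044 45 [0.5547 0.2127] 0.0019
white 0.058 44 [0.5551 0.2123] 0.0018
white 0.072 35 [0.5552 0.2127] 0.0016
white 0.086 60 [0.5542 0.2116] 0.0064
```

```bash
python3 -m pendant '[[0.03,-0.25,0,0,0,0],[0.054,-0.47,0,0,0.001,0],[0.054,-0.47,0.2,0,0.001,0],[0.054,-0.47,0.4,0,0.001,0],[0.054,-0.47,0.4,0,0.001,0],[0.054,-0.47,0.4,0,0.001,0]]' && python3 -m pendant '[[0,0,0.15,0,0,0],[0,0,0.3,0,0,0],[0,0,0.45,0,0,0],[0,0,0.6,0,0,0],[0,0,0.7,0,0,0],[0,0,0.7,0,0,0]]'
```

```text
time: 7.95
tool_pos: [0.5596, 0.2181, 0.2466]
tcp_rot: [-179.9, -0.2, -15.2]
force: [-0.2, 0.4, -0.8]
width: 0.733
grasp_force: 20.0
time: 8.55
tool_pos: [0.5597, 0.2185, 0.1756]
tcp_rot: [-179.9, -0.1, -15.1]
force: [0.2, 0.2, -0.7]
width: 0.735
grasp_force: 20.0
```

Run:
```python
from h import *
from bench import ctrl
o=ctrl.get_obs();t=o["tool_pos"];print(t,o["force"],o["tcp_rot"])
for n in("scene","top"):
    W=world(ctrl.get_image(n)).reshape(-1,3)
    for nm,lo,hi,rad in(("blue",t[2]-.012,t[2]-.004,.0295),("white collar",.088,.118,.0345)):
        q=W[(np.hypot(W[:,0]-t[0],W[:,1]-t[1])<.05)&(W[:,2]>lo)&(W[:,2]<hi)]
        p,e=circ(q[:,:2],rad);print(n,nm,len(q),p.round(4),e.round(4))
```

```text
[0.55966669 0.21850754 0.17558999] [ 0.16979253  0.22816697 -0.70678216] [-1.79934332e+02 -1.34046178e-01 -1.51270304e+01]
scene blue 35 [0.5641 0.2177] 0.0037
scene white collar 246 [0.5632 0.2176] 0.0041Traceback (most recent call last):
  File "<stdin>", line 8, in <module>
  File "h.py", line 14, in circ
    p0=[*((xy.max(0)+xy.min(0))/2)]+([.033] if r is None else [])
           ~~~~~~^^^
    return umr_maximum(a, axis, None, out, keepdims, initial, where)
ValueError: zero-size array to reduction operation maximum which has no identity
```

```bash
python3 -m pendant '[[0,0,0.1,0,0,0],[0,0,0.2,0,0,0],[0,0,0.3,0,0,0],[0,0,0.38,0,0,0],[0,0,0.42,0,0,0],[0,0,0.42,0,0,0]]' && python3 -m pendant '[[0,0,0.02,0,0,0],[0,0,0.03,0,0,0],[0,0,0.04,0,0,0],[0,0,0.04,0,0,0]]'
```

```text
time: 9.25
tool_pos: [0.5597, 0.2188, 0.1331]
tcp_rot: [-179.9, -0.1, -15.1]
force: [0.4, -0.2, -0.9]
width: 0.734
grasp_force: 20.0
time: 9.65
tool_pos: [0.5599, 0.2188, 0.1298]
tcp_rot: [-179.9, -0.2, -15.1]
force: [-0.4, -0.3, -0.9]
width: 0.74
grasp_force: 20.0
```

```bash
python3 -m pendant '[[0,0,0.01,0,0,0],[0,0,0.02,0,0,0],[0,0,0.02,0,0,0]]' && python3 -m pendant '[[0,0,0.005,0,0,0],[0,0,0.01,0,0,0],[0,0,0.01,0,0,0]]'
```

```text
time: 9.95
tool_pos: [0.5601, 0.219, 0.1283]
tcp_rot: [-179.9, -0.2, -15.1]
force: [-0.3, -0.2, 3.4]
width: 0.732
grasp_force: 20.0
time: 10.25
tool_pos: [0.5604, 0.219, 0.128]
tcp_rot: [-179.9, -0.3, -15.1]
force: [-0.5, -0.3, 9.5]
width: 0.734
grasp_force: 20.0
```

Contact came at the expected seating height, so I release.

```bash
python3 -m pendant '[[0,0,-0.005,0,0,0],[0,0,-0.005,0,0,0]]' - 5 && python3 -m pendant '[[0,0,-0.005,0,0,0],[0,0,-0.005,0,0,0],[0,0,-0.005,0,0,0],[0,0,-0.005,0,0,0],[0,0,-0.005,0,0,0],[0,0,-0.005,0,0,0]]' 0
python3 - <<'E'
from h import *
from bench import ctrl
o=ctrl.get_obs();t=o["tool_pos"];print(t,o["width"],o["force"])
im=ctrl.get_image("wrist");cv2.imwrite("pics/w4.png",im["pixels"][:,:,::-1])
P=(fworld(im)[mask(im,"blue",(220,190,400,345))]);r=rimfit(P,np.array([0,0,1.]),"blue");print((tool(o,r)*1e3).round(1))
E
```

```text
time: 10.45
tool_pos: [0.5602, 0.2187, 0.1278]
tcp_rot: [-179.9, -0.2, -15.1]
force: [0.0, -1.7, 5.4]
width: 0.731
grasp_force: 5.0
time: 11.05
tool_pos: [0.5599, 0.2188, 0.1277]
tcp_rot: [-179.9, -0.2, -15.1]
force: [0.2, -0.3, -0.2]
width: 1.001
grasp_force: 0.0
[0.55985191 0.21882726 0.12774266] 1.001281831812153 [ 0.2088528  -0.33596471 -0.17333306]
blue n 2372 rim [0.5611 0.2188 0.1615] rms 0.0011
[  1.3  -0.4 -33.8]
```

```bash
python3 -m pendant '[[0,0,-0.2,0,0,0],[0,0,-0.5,0,0,0],[0,0,-1,0,0,0],[0,0,-1,0,0,0]]' && python3 -m pendant '[[-0.1,0.4,-0.5,0,0,0],[-0.1,0.8,-0.5,0,0,0],[-0.1,1,-0.5,0,0,0],[-0.1,1,-0.5,0,0,0]]'
python3 - <<'E'
from h import *
from bench import ctrl
rim=np.array([.5312,-.1178,.1237]);row(rim+.14*A,Rlean())
sc=ctrl.get_image("scene");S=world(sc).reshape(-1,3)
def ax(P,lo,hi,rad):
    q=P[(P[:,2]>lo)&(P[:,2]<hi)&(np.hypot(P[:,0]-.563,P[:,1]-.217)<.045)];p,e=circ(q[:,:2],rad);print(lo,len(q),p.round(4),e.round(4))
ax(S,.128,.154,.0345);ax(S,.088,.116,.0345);ax(S,.03,.05,.0243)
E
```

```text
time: 11.5
tool_pos: [0.5614, 0.2194, 0.2347]
tcp_rot: [-179.6, -0.7, -15.1]
force: [-0.7, 0.0, -0.2]
width: 1.0
grasp_force: 0.0
time: 11.9
tool_pos: [0.5234, 0.1229, 0.2783]
tcp_rot: [-179.9, -0.2, -15.2]
force: [0.3, 0.5, -0.3]
width: 1.002
grasp_force: 0.0
row [-0.097, 2.303, 0.394] [-0.001, 0.3862, -0.0008] turn 34.8
0.128 333 [0.5646 0.2174] 0.0024
0.088 194 [0.5636 0.2177] 0.0018
0.03 75 [0.5639 0.2178] 0.0018
```

Blue is home and upright on white. Next is the green beaker.

```bash
python3 -m pendant '[[0,0.4,0,0,0,0],[-0.05,0.8,0,0,0.386,0],[-0.05,1,0,0,0.386,0],[-0.05,1,0,0,0.386,0],[-0.05,1,0,0,0.386,0],[-0.05,1,0,0,0.386,0],[-0.05,1,0,0,0.386,0]]'
python3 -c "
from h import *
row(np.array([.5312,-.1178,.1237])+.14*A,Rlean())"
```

```text
time: 12.65
tool_pos: [0.4929, 0.0304, 0.2776]
tcp_rot: [-179.9, -34.8, -15.1]
force: [0.2, 0.4, 0.1]
width: 0.997
grasp_force: 0.0
row [-0.262, 1.33, 0.293] [-0.0019, 0.0027, 0.0009] turn 0.3
```

```bash
python3 -m pendant '[[-0.1,0.4,0,0,0,0],[-0.2,0.8,0,0,0.0027,0],[-0.26,1,0.1,0,0.0027,0],[-0.26,1,0.1,0,0.0027,0]]' && python3 -m pendant '[[0,0.33,0.19,0,0,0],[0,0.33,0.19,0,0,0],[0,0.33,0.19,0,0,0],[0,0.33,0.19,0,0,0]]'
python3 - <<'E'
from h import *
from bench import ctrl
im=ctrl.get_image("wrist");o=ctrl.get_obs();print(o["tool_pos"],o["tcp_rot"])
cv2.imwrite("pics/w5.png",im["pixels"][:,:,::-1])
r=rimfit(fworld(im)[mask(im,"green",(260,170,365,275))],A,"green");print((tool(o,r)*1e3).round(1),mask(im,"green",(260,170,365,275)).sum())
row(o["tool_pos"],Rlean())
E
```

```text
time: 13.05
tool_pos: [0.4518, -0.0647, 0.2537]
tcp_rot: [-179.8, -34.9, -15.3]
force: [0.8, 0.4, 0.7]
width: 1.001
grasp_force: 0.0
time: 13.45
tool_pos: [0.4544, -0.0968, 0.2393]
tcp_rot: [-179.9, -35.1, -15.1]
force: [-0.1, 0.5, -0.2]
width: 1.002
grasp_force: 0.0
[ 0.45428211 -0.0966763   0.23928351] [-179.86387604  -35.14654778  -15.11145272]
green n 27 rim [ 0.5318 -0.1186  0.123 ] rms 0.0004
[ -1.1   1.3 141.5] 341
row [0.0, 0.0, 0.0] [-0.0021, -0.0016, 0.0008] turn 0.2
```

View pics/w5.png

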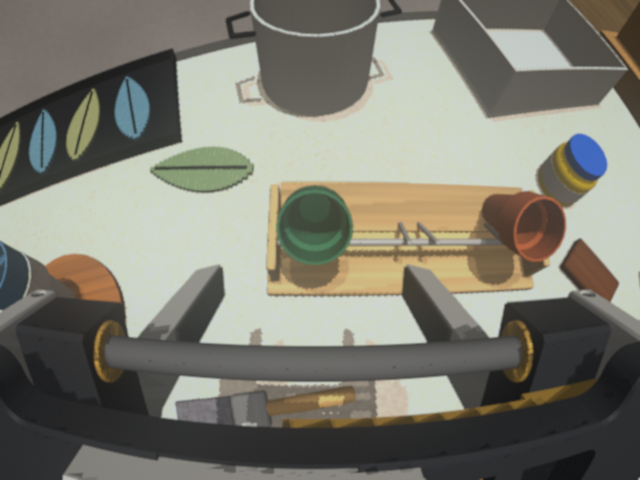

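The wrist view shows green, centred at (314,224), directly ahead of the open fingers. Terracotta is undisturbed.

```bash
python3 -m pendant '[[-0.01,0.01,0.4,0,-0.001,0],[-0.01,0.01,0.8,0,-0.001,0],[-0.01,0.01,1,0,-0.001,0],[-0.01,0.01,1,0,-0.001,0],[-0.01,0.01,1,0,-0.001,0]]' && python3 -m pendant '[[0,0,0.2,0,0,0],[0,0,0.4,0,0,0],[0,0,0.6,0,0,0],[0,0,0.73,0,0,0],[0,0,0.73,0,0,0],[0,0,0.73,0,0,0],[0,0,0.73,0,0,0]]' && python3 -m pendant '[[0,0,0,0,0,0],[0,0,0,0,0,0],[0,0,0,0,0,0],[0,0,0,0,0,0],[0,0,0,0,0,0],[0,0,0,0,0,0],[0,0,0,0,0,0],[0,0,0,0,0,0]]' 1 20
```

```text
time: 14.0
tool_pos: [0.5084, -0.1125, 0.1569]
tcp_rot: [-179.9, -35.0, -15.1]
force: [-0.5, 0.0, 0.8]
width: 1.0
grasp_force: 0.0
time: 14.7
tool_pos: [0.5489, -0.1239, 0.0981]
tcp_rot: [-179.9, -35.2, -15.2]
force: [-0.2, 0.5, 0.4]
width: 1.003
grasp_force: 0.0
time: 15.5
tool_pos: [0.5489, -0.1241, 0.0968]
tcp_rot: [-179.9, -35.1, -15.2]
force: [-1.9, 2.2, 5.2]
width: 0.735
grasp_force: 20.0
```

```bash
python3 -m pendant '[[0,0,-0.1,0,0,0],[0,0,-0.25,0,0,0],[0,0,-0.45,0,0,0],[0,0,-0.65,0,0,0],[0,0,-0.85,0,0,0],[0,0,-1,0,0,0],[0,0,-1,0,0,0],[0,0,-1,0,0,0]]' && python3 -m pendant '[[0,0,-0.3,0,0,0],[0,0,-0.6,0,0,0],[0,0,-0.9,0,0,0],[0,0,-1,0,0,0],[0,0,-1,0,0,0]]' && python3 -m pendant '[[0.1,0,-0.2,0,0,0],[0.2,0,-0.5,0,-0.39,0],[0.4,0,-0.6,0,-0.39,0],[0.4,0,-0.6,0,-0.39,0],[0.4,0,-0.6,0,-0.39,0],[0.4,0,-0.6,0,-0.39,0],[0.4,0,-0.6,0,-0.39,0]]'
python3 - <<'E'
from h import *
from bench import ctrl
im=ctrl.get_image("wrist");o=ctrl.get_obs();np.savez("w6.npz",**im);print(o["tool_pos"],o["tcp_rot"],o["width"])
W=fworld(im);m=np.zeros((480,640),bool);m[200:345,225:400]=1
P=(W[m]-o["tool_pos"])@Rt.from_euler("xyz",o["tcp_rot"],degrees=True).as_matrix()
P=P[(np.hypot(P[:,0],P[:,1])<.042)&(abs(P[:,2]+.03)<.012)&(abs(P[:,1])<.03)]
r=rimfit(P,np.array([0,0,-1.]),"green in tool")
row([.5599,.2188,.33],Rdown(-15.1))
E
```

```text
time: 16.3
tool_pos: [0.493, -0.1092, 0.1782]
tcp_rot: [-179.9, -35.1, -15.2]
force: [0.3, -0.1, -2.4]
width: 0.733
grasp_force: 20.0
time: 16.8
tool_pos: [0.438, -0.0945, 0.2606]
tcp_rot: [-179.9, -35.1, -15.2]
force: [0.2, -0.4, -2.3]
width: 0.734
grasp_force: 20.0
time: 17.5
tool_pos: [0.4374, -0.0944, 0.3294]
tcp_rot: [-179.9, 0.3, -15.1]
force: [0.7, 0.4, -2.7]
width: 0.734
grasp_force: 20.0
[ 0.43691064 -0.09424808  0.33002653] [-179.90692188    0.18359096  -15.10465479] 0.7344130545673859
green in tool n 1694 rim [ 0.0005 -0.0005 -0.0333] rms 0.001
row [0.372, -3.343, 0.005] [-0.001, 0.002, -0.0001] turn 0.2
```

```bash
python3 -m pendant '[[0.04,-0.4,0,0,0.001,0],[0.08,-0.8,0,0,0.002,0],[0.1,-1,0,0,0.002,0]]' && python3 -m pendant '[[0.04,-0.4,0,0,0,0],[0.08,-0.8,0,0,0,0],[0.1,-1,0,0,0,0]]' && python3 -m pendant '[[0.04,-0.4,0,0,0,0],[0.08,-0.8,0,0,0,0],[0.1,-1,0,0,0,0],[0.1,-1,0,0,0,0],[0.1,-1,0,0,0,0]]'
python3 - <<'E'
from h import *
from bench import ctrl
im=ctrl.get_image("wrist");o=ctrl.get_obs();t=o["tool_pos"];print(t,o["tcp_rot"])
W=fworld(im).reshape(-1,3);P=W[(np.hypot(W[:,0]-.561,W[:,1]-.218)<.05)&(W[:,2]>.145)&(W[:,2]<.172)];r=rimfit(P,np.array([0,0,1.]),"blue rim")
print((tool(o,r)*1e3).round(1))
S=world(ctrl.get_image("scene")).reshape(-1,3)
for nm,c,lo,hi,rad in(("green",t,t[2]-.02,t[2]-.006,.0275),("green",t,t[2]-.07,t[2]-.05,.0223),("blue",(.5605,.2185),.128,.154,.0345),("white",(.5605,.2185),.088,.116,.0345)):
    q=S[(np.hypot(S[:,0]-c[0],S[:,1]-c[1])<.05)&(S[:,2]>lo)&(S[:,2]<hi)];p,e=circ(q[:,:2],rad);print(nm,len(q),p.round(4),e.round(4))
row([.5607,.2187,.26],Rdown(-15.1))
E
```

```text
time: 17.85
tool_pos: [0.4723, 0.0021, 0.3318]
tcp_rot: [-179.9, -0.2, -15.0]
force: [0.5, -1.5, -1.0]
width: 0.734
grasp_force: 20.0
time: 18.15
tool_pos: [0.508, 0.0964, 0.3318]
tcp_rot: [-179.9, -0.2, -15.0]
force: [0.9, -1.2, -1.7]
width: 0.733
grasp_force: 20.0
time: 18.65
tool_pos: [0.5431, 0.1876, 0.3322]
tcp_rot: [-179.9, -0.1, -15.1]
force: [-0.2, -0.3, -2.2]
width: 0.736
grasp_force: 20.0
[0.54305257 0.18716552 0.33260889] [-1.79909381e+02 -1.63585778e-01 -1.51190891e+01]
blue rim n 512 rim [0.5605 0.2186 0.1624] rms 0.001
[  8.2 -34.6 170.3]
green 78 [0.5462 0.1866] 0.0015
green 100 [0.5464 0.1874] 0.0018
blue 337 [0.5645 0.2171] 0.0026
white 182 [0.5638 0.2178] 0.0016
row [0.085, -0.352, 0.73] [-0.0011, -0.0019, -0.0005] turn 0.2
```

```bash
python3 -m pendant '[[0.05,-0.2,0,0,0,0],[0.085,-0.346,0.1,0,-0.001,0],[0.085,-0.346,0.35,0,-0.001,0],[0.085,-0.346,0.6,0,-0.001,0],[0.085,-0.346,0.8,0,-0.001,0],[0.085,-0.346,0.85,0,-0.001,0],[0.085,-0.346,0.85,0,-0.001,0]]' && python3 -m pendant '[[0,0,0.15,0,0,0],[0,0,0.3,0,0,0],[0,0,0.45,0,0,0],[0,0,0.6,0,0,0],[0,0,0.7,0,0,0],[0,0,0.75,0,0,0],[0,0,0.75,0,0,0]]'
```

```text
time: 19.45
tool_pos: [0.5606, 0.2184, 0.2481]
tcp_rot: [-179.9, -0.0, -15.2]
force: [-0.4, -0.3, -0.9]
width: 0.735
grasp_force: 20.0
time: 20.15
tool_pos: [0.5609, 0.219, 0.1732]
tcp_rot: [-179.9, -0.1, -15.1]
force: [-0.4, -0.2, -2.4]
width: 0.734
grasp_force: 20.0
```

```bash
python3 -m pendant '[[0,0,0.02,0,0,0],[0,0,0.04,0,0,0],[0,0,0.05,0,0,0],[0,0,0.055,0,0,0],[0,0,0.055,0,0,0]]' && python3 -m pendant '[[0,0,0.01,0,0,0],[0,0,0.015,0,0,0],[0,0,0.015,0,0,0]]'
```

```text
time: 20.65
tool_pos: [0.5608, 0.2192, 0.1674]
tcp_rot: [-179.9, -0.0, -15.1]
force: [0.6, -0.5, -1.2]
width: 0.736
grasp_force: 20.0
time: 20.95
tool_pos: [0.5609, 0.2192, 0.1664]
tcp_rot: [-179.9, -0.1, -15.1]
force: [-0.6, -0.2, 3.2]
width: 0.734
grasp_force: 20.0
```

```bash
python3 -m pendant '[[0,0,0.005,0,0,0],[0,0,0.008,0,0,0],[0,0,0.008,0,0,0],[0,0,0.008,0,0,0]]' && python3 -m pendant '[[0,0,-0.004,0,0,0],[0,0,-0.004,0,0,0]]' - 5 && python3 -m pendant '[[0,0,0,0,0,0],[0,0,0,0,0,0],[0,0,0,0,0,0],[0,0,0,0,0,0],[0,0,0,0,0,0],[0,0,0,0,0,0]]' 0 && python3 -m pendant '[[0,0,-0.2,0,0,0],[0,0,-0.5,0,0,0],[0,0,-1,0,0,0],[0,0,-1,0,0,0]]' && python3 -m pendant '[[-0.2,0.4,-0.3,0,0,0],[-0.3,0.8,-0.3,0,0,0],[-0.5,1,-0.3,0,0,0],[-0.5,1,-0.3,0,0,0],[-0.5,1,-0.3,0,0,0],[-0.5,1,-0.3,0,0,0]]'
python3 - <<'E'
from h import *
from bench import ctrl
im=ctrl.get_image("scene");S=world(im).reshape(-1,3)
cv2.imwrite("pics/s7.png",cv2.resize(im["pixels"][100:340,180:500],(800,600))[:,:,::-1])
for nm,lo,hi,rad in(("green",.166,.192,.0345),("blue",.128,.154,.0345),("white",.088,.116,.0345),("white",.03,.05,.0243)):
    q=S[(np.hypot(S[:,0]-.562,S[:,1]-.218)<.05)&(S[:,2]>lo)&(S[:,2]<hi)];p,e=circ(q[:,:2],rad);print(nm,len(q),p.round(4),e.round(4))
q=S[(np.hypot(S[:,0]-.562,S[:,1]-.218)<.04)&(S[:,2]<.23)];print("top z",np.percentile(q[:,2],[98,99.5]))
E
```

```text
time: 21.35
tool_pos: [0.5611, 0.2192, 0.1662]
tcp_rot: [-179.9, -0.1, -15.1]
force: [-0.5, -1.7, 9.3]
width: 0.732
grasp_force: 20.0
time: 21.55
tool_pos: [0.5611, 0.2192, 0.1661]
tcp_rot: [-179.9, -0.1, -15.1]
force: [0.6, -0.4, 5.6]
width: 0.73
grasp_force: 5.0
time: 22.15
tool_pos: [0.5607, 0.2192, 0.1655]
tcp_rot: [-179.9, -0.0, -15.1]
force: [0.5, 0.4, -0.6]
width: 1.002
grasp_force: 0.0
time: 22.55
tool_pos: [0.5622, 0.2196, 0.2724]
tcp_rot: [-179.6, -0.5, -15.1]
force: [-0.1, -1.2, 0.3]
width: 0.999
grasp_force: 0.0
time: 23.15
tool_pos: [0.4868, 0.1359, 0.295]
tcp_rot: [-179.9, -0.0, -15.1]
force: [-0.5, 0.4, 0.5]
width: 0.999
grasp_force: 0.0
green 348 [0.5644 0.2183] 0.0024
blue 186 [0.5636 0.2188] 0.0018
white 191 [0.5638 0.2173] 0.0017
white 70 [0.5641 0.2182] 0.0019
top z [0.19686934 0.19832352]
```

View pics/s7.png

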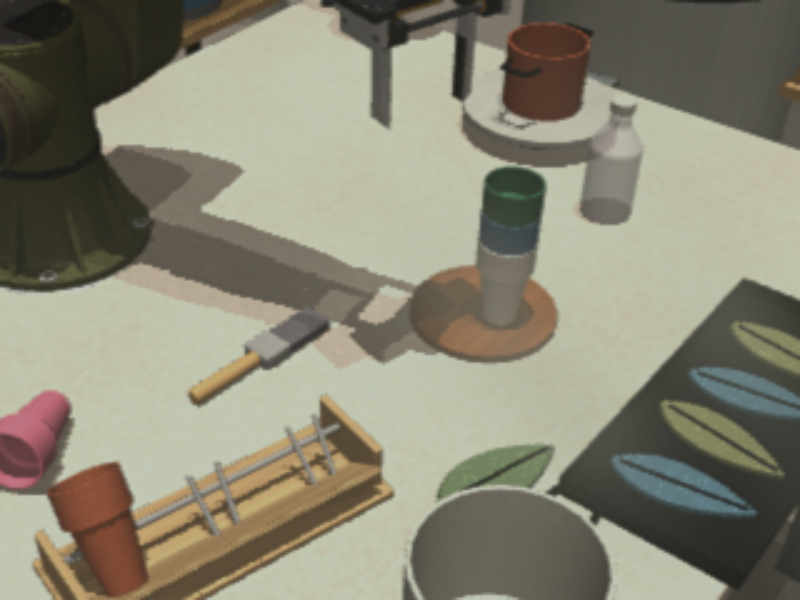

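The crop shows the stack straight on the bat: green at (514,200), blue at (510,233) and white at (503,285). Terracotta is still in the rack at (100,525) and the gripper is clear.

```bash
python3 -c "
from bench import ctrl
print(ctrl.sign_off())"
```

```text
the job is handed in; nothing more can be done
None
```

The blue beaker is nested in the white one and the green in the blue, with the stack measured straight on the bat and the terracotta beaker still in the rack; I handed the job in at about 23 s of the 62 s allowed, and sign-off returned no verdict.

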